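# Hold the emergency-stop kit over the code reader

## Task

One of the three yellow kit carriers holds the red emergency-stop unit: lift that carrier by its black bar handle, carry it level with the unit standing in it, and show the tag on its underside to the code reader. Finish while holding it there, in the air, level and still, centred over the reader's glass with its underside about 100 mm above the glass; do not put it down or let go. Leave the other carriers, their units and everything else where they are.

Things in the scene. Friction and masses are not known exactly. Their poses are not given: they have to be found in the camera images.
- carrier_a: yellow kit carrier (three alike): open tray 130 (x) x 124 (y) mm, walls 24 high. Origin: centre of underside, z up. Black bar handle along its x axis over the middle: 14 mm thick (y), 24 tall, 120 long, its middle 113 mm and top 125 mm above the origin, on a post at each end (x = -54, +54). Fixed white terminal blocks on the -y side (top 36 mm). Loose, 0.2 to 0.4 kg, balances near mid-bar
- carrier_a_pocket (a point): centre of the pocket floor of carrier_a, where its loose round unit stands: 31 mm to the carrier's +y side, 5 mm above its underside. The pocket is about 50 x 54 mm, with low ribs 14 mm above the underside
- carrier_b: yellow kit carrier (three alike): open tray 130 (x) x 124 (y) mm, walls 24 high. Origin: centre of underside, z up. Black bar handle along its x axis over the middle: 14 mm thick (y), 24 tall, 120 long, its middle 113 mm and top 125 mm above the origin, on a post at each end (x = -54, +54). Fixed white terminal blocks on the -y side (top 36 mm). Loose, 0.2 to 0.4 kg, balances near mid-bar
- carrier_b_pocket (a point): centre of the pocket floor of carrier_b, where its loose round unit stands: 31 mm to the carrier's +y side, 5 mm above its underside. The pocket is about 50 x 54 mm, with low ribs 14 mm above the underside
- carrier_c: yellow kit carrier (three alike): open tray 130 (x) x 124 (y) mm, walls 24 high. Origin: centre of underside, z up. Black bar handle along its x axis over the middle: 14 mm thick (y), 24 tall, 120 long, its middle 113 mm and top 125 mm above the origin, on a post at each end (x = -54, +54). Fixed white terminal blocks on the -y side (top 36 mm). Loose, 0.2 to 0.4 kg, balances near mid-bar
- carrier_c_pocket (a point): centre of the pocket floor of carrier_c, where its loose round unit stands: 31 mm to the carrier's +y side, 5 mm above its underside. The pocket is about 50 x 54 mm, with low ribs 14 mm above the underside
- estop_unit: emergency-stop unit: black round body 40 mm across, yellow collar 42 mm, red mushroom head; 60 mm tall, about 90 g, loose. Origin: centre of its underside, z up. Stands in the pocket of one of the three carriers, which one varies
- start_unit: push-button unit with green cap and steel collar, 42 mm across, 52 mm tall, loose, standing in another carrier. Origin: centre of its underside
- lamp_unit: pilot-lamp unit with blue dome and steel collar, 42 mm across, 60 mm tall, loose, standing in another carrier. Origin: centre of its underside
- reader: code reader looking upward: fixed grey box 120 x 110 mm, 50 mm high, with a black top, greenish glass and two red stripes. Origin: centre of its underside. It stands in the same row as the carriers; its place varies
- reader_glass (a point): centre of the reader's glass, on its top face 50 mm above the table; z up
- screwdriver: red-handled screwdriver lying at the back of the table, a bystander. Origin: on its underside

How it is judged:
By the outcome, as a careful person would: the job done as asked, in the order asked, and still so for the second after the job is handed in, while the arm keeps its last pose, push and grip.
It also fails if it takes over 43 s, if anything falls off the work surface, if the arm or the gripper's body presses on something with over 40 N, if the wrist force passes 120 N, or if a joint passes its speed limit or range.

## Robot

A 7-joint arm with a two-finger parallel gripper is mounted at the origin on the work surface. World frame = base frame: x ahead of the robot, y to its left, z up, the work surface at z = 0. Lengths are in m, angles in rad, forces in N, time in s.
With the tool pointing down it reaches from about 0.35 to 0.9 m from the base axis. Payload 8.1 kg.
Tool frame: the origin (TCP) lies midway between the tips of the shut fingers; the grasp point (between the pads) lies 19 mm behind it; z points along the fingers, y is the line along which they close (so a half turn about z gives the same grasp; the last joint's range is limited). The gripper opens to 92 mm and grips with 3 to 60 N. Pads are 19 mm wide; open, the fingers measure 130 mm over their backs; the gripper's body (75 mm by 190 mm) begins 47 mm behind the grasp point.
Start: joints at [1.176, 0.434, 0.025, 1.573, -0.012, 1.134, -0.075], TCP at [0.18, -0.599, 0.227] pointing down, gripper open.
Joint ranges: [-2.62, 2.62], [-0.44, 2.09], [-1.27, 1.32], [0.08, 2.57], [-1.32, 4.46], [0.12, 2], [-2.74, 2.74]. Speed limits (rad/s): [2.22, 2.22, 3.01, 3.01, 3.14, 3.14, 3.14].

## Interface

Orientations are given as a rotation vector (axis times angle).
In Python, from cell import arm gives the robot as it stands.
- The arm moves only by the tool send_rows, never from a script. Its argument "increments" is a list of rows, each a list of 3 entries, a list of its own where there are three numbers: the finger opening in cm, from 0 to 9.18, then the shift along the tool's x, y, z in cm, then the turn, a rotation vector about the tool's x, y, z in rad. A call has 1 to 5 rows; each row shifts and turns the commanded pose from where the row before left it, along the tool's axes as they then stand; what a row does not reach is not made up. A row lasts 1/10 s, in which the tool goes at most 50 mm and 8.59 degrees, less where a joint would pass 70% of its speed; a pose out of reach is approached as far as the arm can. A call is refused whole if a number of a shift passes 5 or a number of a turn 0.15, either way. A call with a gripper value outside its range is refused whole. The fingers move at their own pace and stop on an object; "force" is the grip in N (left out, the last holds). Time passes only in rows, so rows that do not move let the fingers close. It gives the time, the measured TCP pose, the force, the opening and the grip force at its end, in the units of the state.
- arm.observe(): the state, without advancing time (a new reading comes with each control period).
- arm.get_image(name): name is "side" or "top" or "wrist"; returns the picture (420x560x3 uint8, red, green, blue); there is no depth.
- arm.camera_params(name): a dict with "camera_matrix" (3x3 intrinsics, pixels), "k1" (the pictures are not rectified: a ray, as slopes to the right and down, at radius r is drawn at 1 + k1 r^2 times it, then the intrinsics apply), "R" (3x3) and "t" (3): a world point X has camera coordinates R X + t. Camera axes: x right, y down, z forward; pixel columns grow to the right and rows downward; lengths in m; the calibration is good to about 2 mm. A picture is of the moment at which its call begins: read the wrist's pose just before it. camera_params takes no time and is no camera call; for the wrist camera it gives the pose at the moment of the call.
- arm.sign_off(): hands the job in; it is judged then, once.
The state is a dict: "clock": time; "joints": joint angles; "dq": joint speeds; "joint_efforts": joint torques, N m; "position": TCP position; "ee_rot": TCP orientation; "force": force on the tool from outside, world axes, zero at the start; "ft_torque": the same for the moment, N m; "width": opening from 0.0 (shut) to 1.0 (fully open); "gripper_force": force on a finger pad.
Only numpy, scipy, OpenCV 4.12 (cv2) and the standard library are available. Lean on these libraries where they do the work, as an engineer would, in place of code of your own. Each camera call takes 0.05 s, during which the arm holds its last target. There are 200 camera calls.

## Working session

There is one attempt and no reset: what is moved stays moved. The work goes in short steps, Python scripts to look and compute and a tool call to move; the robot and the scene stay as the last step left them, time stands still between calls to the robot, and variables do not carry over. Pictures are saved under pics/ and viewed, at most 10 in all, crops included, and the job is handed in when it is done.

Besides the shell and the picture viewer there is one more tool, called after "Request:" as name(argument=value, ...) on one line, values as JSON. send_rows: Moves the arm, as the interface text tells. Its arguments: {"type":"object","properties":{"increments":{"type":"array"},"force":{"type":"number"}},"required":["increments"]}

```bash
mkdir -p pics; python3 - <<'E'
from cell import arm
import cv2
for n in ["top","side"]:
    im=arm.get_image(n); cv2.imwrite(f"pics/{n}0.png",im[:,:,::-1])
    p=arm.camera_params(n); print(n,p)
s=arm.observe(); print(s["clock"],s["position"],s["ee_rot"],s["width"],s["force"])
E
```

```text
top {'camera_matrix': array([[380.83026479,   0.        , 286.09057123],
       [  0.        , 380.83026479, 203.00227709],
       [  0.        ,   0.        ,   1.        ]]), 'k1': 0.018574550921741338, 'R': array([[-1.01729556e-02, -9.99945713e-01, -2.25416379e-03],
       [-9.86182775e-01,  1.04056479e-02, -1.65333773e-01],
       [ 1.65348253e-01,  5.41084378e-04, -9.86235095e-01]]), 't': array([0.01943793, 0.57812891, 0.92499064])}
side {'camera_matrix': array([[512.43537975,   0.        , 280.39719384],
       [  0.        , 512.43537975, 206.76327749],
       [  0.        ,   0.        ,   1.        ]]), 'k1': 0.04847828721719705, 'R': array([[-0.97200895, -0.23493777,  0.00168883],
       [-0.16356573,  0.67152608, -0.72270255],
       [ 0.16865603, -0.70274958, -0.69115712]]), 't': array([0.58300617, 0.12006005, 1.06660387])}
0.1 [ 0.17962451 -0.59816414  0.22603702] [-3.10690867e+00 -4.56409975e-01  5.29133581e-04] 0.9972139617230484 [ 0.83684285 -0.3717938   0.6135457 ]
```

View pics/top0.png

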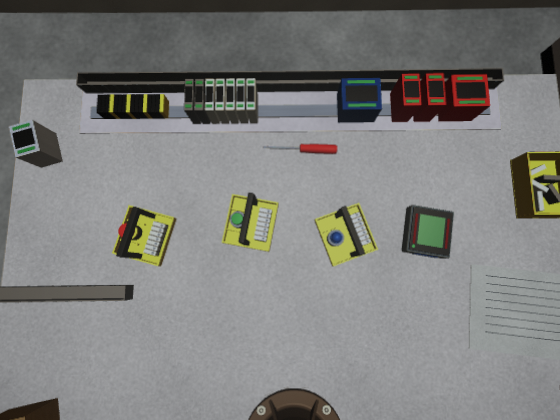

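View pics/side0.png

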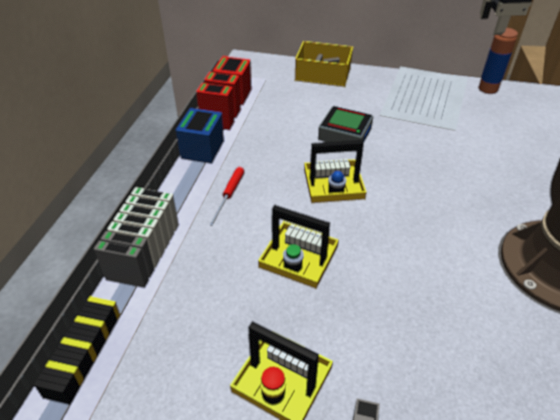

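Red unit is in the leftmost carrier (top ≈(145,237), side ≈(283,370)); reader at top ≈(430,231), side ≈(346,123). A grey bar ends at top (130,292), side (367,410). I'll enlarge these.

```bash
python3 - <<'E'
import cv2,numpy as np
t=cv2.imread("pics/top0.png");s=cv2.imread("pics/side0.png")
def c(im,x,y,w=100,h=75):
    o=cv2.resize(im[y:y+h,x:x+w],(400,300),interpolation=cv2.INTER_CUBIC)
    for k in range(0,w,10):
        cv2.line(o,(k*4,0),(k*4,8 if k%50 else 16),(255,0,255),1)
    for k in range(0,h,5): cv2.line(o,(0,k*4),(8,k*4),(255,0,255),1)
    cv2.putText(o,f"{x},{y}",(15,25),0,.5,(255,0,255),1); return o
cv2.imwrite("pics/crop.png",np.vstack([np.hstack([c(t,95,195),c(t,380,190)]),np.hstack([c(s,230,320,133,100),c(s,300,85)])]))
E
cat > h.py <<'E'
from cell import arm
import numpy as np, cv2
def ray(p,uv):
    K=p["camera_matrix"]; k=p["k1"]
    n=cv2.undistortPoints(np.array([[uv]],float),K,np.array([k,0,0,0,0.]))[0,0]
    R=p["R"]; return -R.T@p["t"], R.T@np.array([n[0],n[1],1.])
def proj(p,X):
    c=p["R"]@np.array(X)+p["t"]; a=c[:2]/c[2]; a=a*(1+p["k1"]*(a@a)); K=p["camera_matrix"]
    return K[:2,:2]@a+K[:2,2]
def tri(obs):
    A=np.zeros((3,3));b=np.zeros(3);L=[]
    for p,uv in obs:
        o,d=ray(p,uv);d/=np.linalg.norm(d);M=np.eye(3)-np.outer(d,d);A+=M;b+=M@o;L.append((M,o))
    X=np.linalg.solve(A,b); return X,max(np.linalg.norm(M@(X-o)) for M,o in L)
def onz(p,uv,z):
    o,d=ray(p,uv); return o+d*(z-o[2])/d[2]
E
```

```text
(no output)
```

View pics/crop.png

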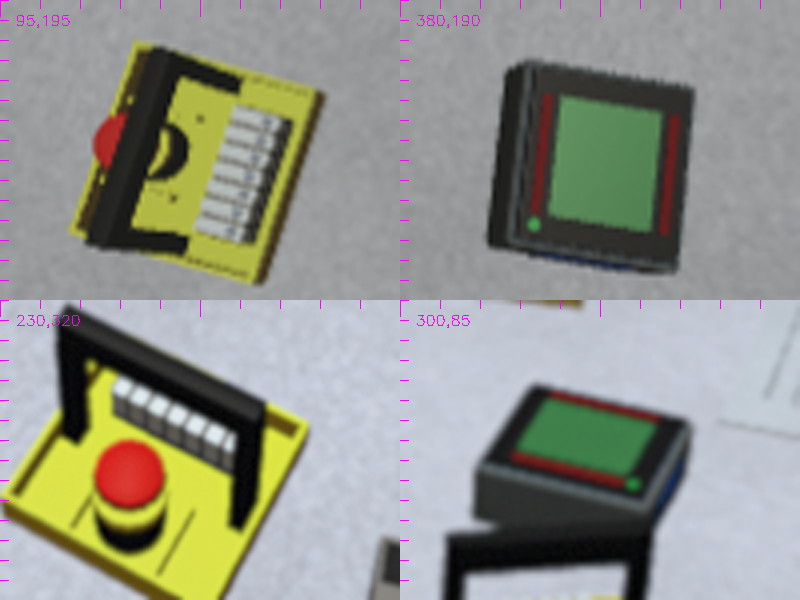

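```bash
python3 - <<'E'
from h import *
t=arm.camera_params("top");s=arm.camera_params("side")
pr=lambda n,r:print(n,r[0].round(4),round(r[1],4))
a=tri([(t,(135.5,207.5)),(s,(252,324))]);b=tri([(t,(119.3,255.8)),(s,(316.7,355))])
pr("far",a);pr("near",b);d=a[0]-b[0];print("len",np.linalg.norm(d),"yaw",np.arctan2(d[1],d[0]),"mid",(a[0]+b[0])/2)
G=[tri([(t,u),(s,v)]) for u in [(420,214.2),(445.5,217.5),(442.5,248.2),(417.2,244.2)] for v in [(0,0)]] if 0 else 0
gt=(431.2,231);gs=(346.3,119.3);pr("glass",tri([(t,gt),(s,gs)]));print(onz(t,gt,.05),onz(s,gs,.05))
print([onz(t,u,.05).round(4) for u in [(420,214.2),(445.5,217.5),(442.5,248.2),(417.2,244.2)]])
pr("bar",tri([(t,(133,286)),(s,(357,402))]))
print([onz(t,(133,u),z).round(3) for u in (286,299) for z in (0,.1,.2)])
pr("red",tri([(t,(122,231)),(s,(273,378))]))
import scipy.spatial.transform as st
o=arm.observe();print(st.Rotation.from_rotvec(o["ee_rot"]).as_matrix().round(3))
w=arm.camera_params("wrist");R=st.Rotation.from_rotvec(o["ee_rot"]).as_matrix();print("cam in tool",(R.T@(-w["R"].T@w["t"]-o["position"])).round(3),(w["R"]@R).round(2))
print(proj(t,[0,0,0]),proj(t,o["position"]),proj(s,o["position"]))
E
```

```text
far [0.5583 0.367  0.1226] 0.0005
near [0.4472 0.3971 0.1241] 0.0004
len 0.11513487727437971 yaw -0.2652095674307593 mid [0.50277777 0.3820609  0.12333772]
glass [ 0.5038 -0.351   0.0476] 0.0007
[ 0.50288654 -0.35007151  0.05      ] [ 0.50414314 -0.34739695  0.05      ]
[array([ 0.5457, -0.325 ,  0.05  ]), array([ 0.5366, -0.3884,  0.05  ]), array([ 0.4598, -0.3748,  0.05  ]), array([ 0.4702, -0.3129,  0.05  ])]
bar [0.3748 0.403  0.02  ] 0.0006
[array([0.373, 0.411, 0.   ]), array([0.378, 0.371, 0.1  ]), array([0.382, 0.332, 0.2  ]), array([0.341, 0.409, 0.   ]), array([0.348, 0.37 , 0.1  ]), array([0.356, 0.33 , 0.2  ])]
red [0.51   0.4193 0.0668] 0.0006
[[ 0.958  0.288 -0.001]
 [ 0.288 -0.958  0.001]
 [-0.    -0.001 -1.   ]]
cam in tool [ 0.067 -0.001 -0.157] [[ 0.    1.    0.  ]
 [-0.97  0.   -0.25]
 [-0.25 -0.    0.97]]
[294.15154324 442.75424192] [612.04568804 392.35054432] [490.07129134  25.70182194]
```

Request:
send_rows(increments=[[9.18,[0,-3,-1],[0,0,0.111]],[9.18,[0,-3,-1],[0,0,0.111]],[9.18,[0,-3,-1],[0,0,0.111]],[9.18,[0,-3,-1],[0,0,0.111]],[9.18,[0,-3,-1],[0,0,0.111]]], force=30)

```text
clock: 0.6
position: [0.1688, -0.4494, 0.2767]
ee_rot: [-3.113, 0.421, 0.001]
force: [0.6, 0.3, 0.6]
width: 1.001
gripper_force: 0.0
```

Request:
send_rows(increments=[[9.18,[3.2,-3.7,0],[0,0,0]],[9.18,[3.2,-3.7,0],[0,0,0]],[9.18,[3.2,-3.7,0],[0,0,0]],[9.18,[3.2,-3.7,0],[0,0,0]],[9.18,[3.2,-3.7,0],[0,0,0]]])

```text
clock: 1.1
position: [0.3732, -0.3124, 0.2767]
ee_rot: [3.114, -0.413, -0.0]
force: [1.2, -0.4, -0.4]
width: 1.001
gripper_force: 0.0
```

Request:
send_rows(increments=[[9.18,[0,-4.8,0],[0,0,0]],[9.18,[0,-4.8,0],[0,0,0]],[9.18,[0,-4.8,0],[0,0,0]],[9.18,[0,-4.8,0],[0,0,0]],[9.18,[0,-4.8,0],[0,0,0]]])

```text
clock: 1.6
position: [0.4344, -0.0802, 0.2766]
ee_rot: [3.114, -0.413, -0.0]
force: [1.3, 0.1, -0.2]
width: 0.997
gripper_force: 0.0
```

Request:
send_rows(increments=[[9.18,[-0.5,-4.6,0],[0,0,0]],[9.18,[-0.5,-4.6,0],[0,0,0]],[9.18,[-0.5,-4.6,0],[0,0,0]],[9.18,[-0.5,-4.6,0],[0,0,0]],[9.18,[-0.5,-4.6,0],[0,0,0]]])

```text
clock: 2.1
position: [0.4701, 0.1482, 0.2766]
ee_rot: [3.114, -0.413, -0.0]
force: [1.5, -0.7, 0.3]
width: 1.003
gripper_force: 0.0
```

Request:
send_rows(increments=[[9.18,[-0.5,-4.6,0],[0,0,0]],[9.18,[-0.5,-4.6,0],[0,0,0]],[9.18,[-0.5,-4.6,0],[0,0,0]],[9.18,[-0.5,-4.6,0],[0,0,0]],[9.18,[-0.5,-4.6,0],[0,0,0]]])

```text
clock: 2.6
position: [0.5063, 0.3763, 0.2759]
ee_rot: [3.113, -0.414, -0.001]
force: [1.8, 0.4, -0.4]
width: 0.998
gripper_force: 0.0
```

```bash
python3 - <<'E'
from h import *
import pickle
p=arm.camera_params("wrist");im=arm.get_image("wrist");cv2.imwrite("pics/w1.png",im[:,:,::-1]);pickle.dump(p,open("w1.pkl","wb"))
o=arm.observe();print(o["position"],o["ee_rot"],proj(p,[.558,.367,.125]),proj(p,[.447,.397,.125]))
E
```

```text
[0.50319359 0.38614271 0.27545879] [-3.11161739  0.39754299  0.00508171] [273.42145609 142.09628165] [273.79435649 265.0166195 ]
```

View pics/w1.png

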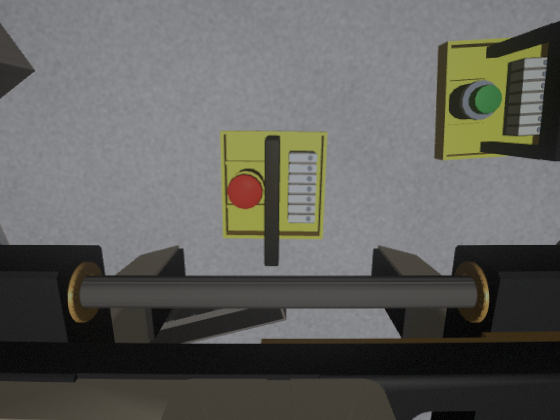

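The wrist view shows the bar from (272.5,137) to (272,265), red head at (245,191) on its left, as expected.

```bash
python3 - <<'E'
from h import *
import pickle
from scipy.spatial.transform import Rotation as Ro
p=pickle.load(open("w1.pkl","rb"));t=arm.camera_params("top");s=arm.camera_params("side")
a=tri([(p,(272.5,137)),(t,(135.5,207.5)),(s,(252,324))]);b=tri([(p,(272,265)),(t,(119.3,255.8)),(s,(316.7,355))]);print(a,b)
A=onz(p,(272.5,137),.125);B=onz(p,(272,265),.125);m=(A+B)/2;d=A-B;print(m,np.linalg.norm(d),np.arctan2(d[1],d[0]))
o=arm.observe();R=Ro.from_rotvec(o["ee_rot"]).as_matrix();g=m.copy();g[2]=.094
print(o["position"],"tool delta cm",100*R.T@(g-o["position"]),"tool yaw",np.arctan2(R[1,0],R[0,0]),R[2])
E
```

```text
(array([0.55978591, 0.36680637, 0.12153586]), np.float64(0.002522463799645007)) (array([0.4472292 , 0.39776219, 0.12440463]), np.float64(0.0009553931810172754))
[0.50493285 0.38263741 0.125     ] 0.11931686021816831 -0.2717169642305284
[0.50319359 0.38614271 0.27545879] tool delta cm [ 0.32554114  0.37230233 18.14335856] tool yaw -0.2541368925074555 [-0.00380673 -0.00423038 -0.99998381]
```

Request:
send_rows(increments=[[9.18,[0.3,0.2,3],[0,0,0]],[9.18,[0,0,3],[0,0,0]],[9.18,[0,0,0],[0,0,0]],[9.18,[0,0,0],[0,0,0]]])

```text
clock: 3.05
position: [0.5082, 0.3721, 0.2168]
ee_rot: [3.113, -0.412, -0.001]
force: [0.5, 0.7, 1.4]
width: 1.004
gripper_force: 0.0
```

```bash
cat > d.py <<'E'
from h import *
from scipy.spatial.transform import Rotation as Ro
import sys
g=np.array(eval(sys.argv[1]))
o=arm.observe();R=Ro.from_rotvec(o["ee_rot"]).as_matrix()
print(o["clock"],o["position"],"tool delta cm",(100*R.T@(g-o["position"])).round(2),"yaw",np.arctan2(R[1,0],R[0,0]),R[2].round(4),o["width"],o["gripper_force"],o["force"].round(1),o["ft_torque"].round(2))
E
python3 d.py [.505,.3825,.094]
```

```text
3.05 [0.50815248 0.37213617 0.21682976] tool delta cm [-0.57 -0.93 12.28] yaw -0.2632782539433017 [-7.0e-04  1.1e-03 -1.0e+00] 1.004117116022924 0.0 [0.5 0.7 1.4] [0.09 0.04 0.03]
```

Request:
send_rows(increments=[[9.18,[-0.3,-0.5,1],[0,0,0]],[9.18,[-0.3,-0.4,1],[0,0,0.006]],[9.18,[0,0,3],[0,0,0]],[9.18,[0,0,2],[0,0,0]],[9.18,[0,0,0],[0,0,0]]])

```text
clock: 3.55
position: [0.5038, 0.3821, 0.1449]
ee_rot: [3.111, -0.421, -0.003]
force: [-0.4, -0.0, 0.0]
width: 1.003
gripper_force: 0.0
```

```bash
python3 d.py [.505,.3825,.094]; python3 - <<'E'
from h import *
p=arm.camera_params("wrist");im=arm.get_image("wrist");cv2.imwrite("pics/w2.png",im[:,:,::-1])
print(proj(p,[.5048,.3825,.125]),proj(p,[.562,.3668,.125]), proj(p,[.505,.3825,.125]))
E
```

```text
3.55 [0.5038065  0.38211599 0.14494093] tool delta cm [ 0.11 -0.08  5.09] yaw -0.2689457936779276 [-0.0018  0.0026 -1.    ] 1.0025577047621708 0.0 [-0.4 -0.   0. ] [ 0.    0.08 -0.01]
[277.97572204 250.49814984] [277.90240412 138.60441232] [277.87781637 250.16331082]
```

View pics/w2.png

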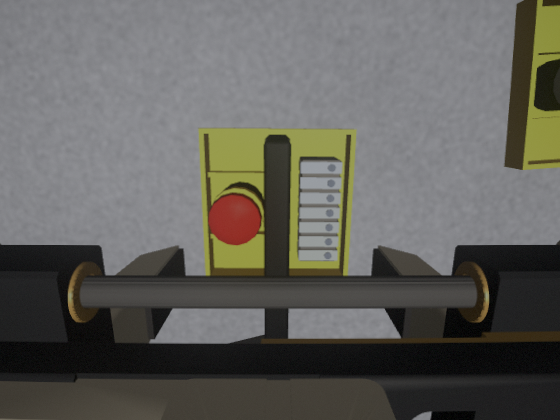

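The bar (265–290 px wide, centre 277.5, far end row ~138) matches the prediction; descend and close.

Request:
send_rows(increments=[[9.18,[0.1,0,2],[0,0,0]],[9.18,[0,0,2],[0,0,0]],[9.18,[0,0,1.1],[0,0,0]],[9.18,[0,0,0],[0,0,0]]])

```text
clock: 4.0
position: [0.5057, 0.3823, 0.0956]
ee_rot: [3.113, -0.422, -0.001]
force: [-0.7, -0.3, -0.0]
width: 0.998
gripper_force: 0.0
```

Request:
send_rows(increments=[[3,[0,0,0],[0,0,0]],[2,[0,0,0],[0,0,0]],[1.8,[0,0,0],[0,0,0]],[0.5,[0,0,0],[0,0,0]],[0,[0,0,0],[0,0,0]]], force=40)

```text
clock: 4.5
position: [0.506, 0.3824, 0.096]
ee_rot: [-3.113, 0.422, -0.001]
force: [1.2, 0.3, 0.8]
width: 0.614
gripper_force: 0.0
```

Request:
send_rows(increments=[[0,[0,0,0],[0,0,0]],[0,[0,0,0],[0,0,0]],[0,[0,0,0],[0,0,0]],[0,[0,0,0],[0,0,0]]])

```text
clock: 4.9
position: [0.5059, 0.3823, 0.0957]
ee_rot: [3.113, -0.422, -0.0]
force: [0.1, -0.9, -0.4]
width: 0.263
gripper_force: 0.0
```

```bash
python3 d.py [.505,.3825,.094]
```

```text
4.9 [0.50589031 0.38230538 0.09565573] tool delta cm [-0.09  0.    0.17] yaw -0.26926495949119794 [ 0.e+00  1.e-04 -1.e+00] 0.2628491024381381 0.0 [ 0.1 -0.9 -0.4] [ 0.02  0.01 -0.02]
```

Request:
send_rows(increments=[[0,[0,0,0],[0,0,0]],[0,[0,0,0],[0,0,0]],[0,[0,0,0],[0,0,0]],[0,[0,0,0],[0,0,0]]])

```text
clock: 5.3
position: [0.5059, 0.3824, 0.0957]
ee_rot: [-3.113, 0.422, 0.0]
force: [0.4, 1.0, -0.8]
width: 0.153
gripper_force: 40.0
```

Request:
send_rows(increments=[[0,[0,0,-0.1],[0,0,0]],[0,[0,0,-0.3],[0,0,0]],[0,[0,0,-0.6],[0,0,0]],[0,[0,0,-1],[0,0,0]],[0,[0,0,-1],[0,0,0]]])

```text
clock: 5.8
position: [0.5059, 0.3824, 0.1267]
ee_rot: [-3.113, 0.422, -0.0]
force: [0.8, -0.3, -2.4]
width: 0.149
gripper_force: 40.0
```

Request:
send_rows(increments=[[0,[0,0,-1.5],[0,0,0]],[0,[0,0,-2],[0,0,0]],[0,[0,0,-2],[0,0,0]],[0,[0,0,-2],[0,0,0]],[0,[0,0,-2],[0,0,0]]])

```text
clock: 6.3
position: [0.5059, 0.3824, 0.2229]
ee_rot: [-3.112, 0.422, -0.001]
force: [0.2, -1.1, -3.4]
width: 0.15
gripper_force: 40.0
```

Request:
send_rows(increments=[[0,[0,0,-2],[0,0,0]],[0,[0,0,-2],[0,0,0]],[0,[0,0,-1.5],[0,0,0]],[0,[0,0,-0.8],[0,0,0]],[0,[0,0,0],[0,0,0]]])

```text
clock: 6.8
position: [0.5062, 0.3828, 0.2856]
ee_rot: [-3.111, 0.421, -0.003]
force: [-0.1, 0.2, -2.8]
width: 0.15
gripper_force: 40.0
```

```bash
python3 d.py [.5035,-.35,.2457]; python3 - <<'E'
from h import *
p=arm.camera_params("wrist");im=arm.get_image("wrist");s=arm.get_image("side")
cv2.imwrite("pics/l1.png",cv2.resize(np.hstack([im,s])[:,:,::-1],(800,300)))
E
```

```text
6.8 [0.50619808 0.38278064 0.28558928] tool delta cm [19.23 70.72  3.86] yaw -0.2692568622652526 [ 0.0016 -0.0023 -1.    ] 0.1496903079479321 39.989102482795715 [-0.1  0.2 -2.8] [ 0.   -0.01 -0.05]
```

View pics/l1.png

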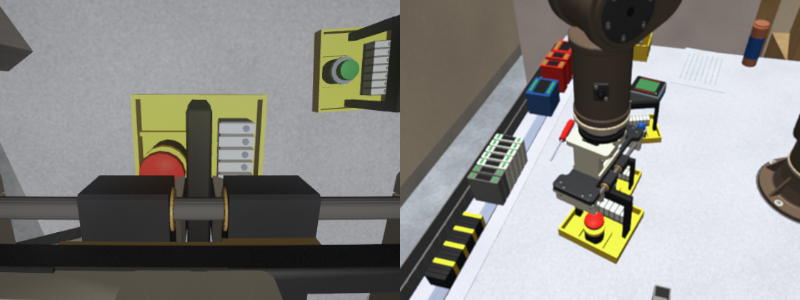

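Carrier is held level with the red unit standing in it. Carrying along the row.

Request:
send_rows(increments=[[0,[0.13,0.48,0],[0,0,0]],[0,[0.26,0.96,0],[0,0,0]],[0,[0.4,1.45,0],[0,0,0]],[0,[0.52,1.93,0],[0,0,0]],[0,[0.65,2.4,0],[0,0,0]]])

```text
clock: 7.4
position: [0.5054, 0.3057, 0.2835]
ee_rot: [3.113, -0.422, -0.0]
force: [0.7, -0.4, -3.3]
width: 0.154
gripper_force: 40.0
```

Request:
send_rows(increments=[[0,[0.65,2.4,0],[0,0,0]],[0,[0.65,2.4,0],[0,0,0]],[0,[0.65,2.4,0],[0,0,0]],[0,[0.65,2.4,0],[0,0,0]],[0,[0.65,2.4,0],[0,0,0]]])

```text
clock: 7.9
position: [0.5046, 0.1802, 0.2839]
ee_rot: [3.112, -0.424, 0.001]
force: [-0.5, -0.7, -3.5]
width: 0.145
gripper_force: 40.0
```

Request:
send_rows(increments=[[0,[0.65,2.4,0],[0,0,0]],[0,[0.65,2.4,0],[0,0,0]],[0,[0.65,2.4,0],[0,0,0]],[0,[0.65,2.4,0],[0,0,0]],[0,[0.65,2.4,0],[0,0,0]]])

```text
clock: 8.4
position: [0.5035, 0.0561, 0.2839]
ee_rot: [3.112, -0.424, 0.001]
force: [0.8, -0.9, -3.4]
width: 0.148
gripper_force: 40.0
```

Request:
send_rows(increments=[[0,[0.65,2.4,0],[0,0,0]],[0,[0.65,2.4,0],[0,0,0]],[0,[0.65,2.4,0],[0,0,0]],[0,[0.65,2.4,0],[0,0,0]],[0,[0.65,2.4,0],[0,0,0]]])

```text
clock: 8.9
position: [0.5025, -0.068, 0.2839]
ee_rot: [3.112, -0.424, 0.001]
force: [0.9, -0.4, -3.0]
width: 0.147
gripper_force: 40.0
```

```bash
python3 d.py [.5035,-.35,.2457]
```

```text
8.9 [ 0.50253886 -0.06802476  0.28391724] tool delta cm [ 7.64 27.14  3.83] yaw -0.2709600390555323 [ 4.e-04  3.e-04 -1.e+00] 0.14695121427307414 39.98975872993469 [ 0.9 -0.4 -3. ] [ 0.06 -0.04  0.01]
```

Request:
send_rows(increments=[[0,[0.68,2.4,0],[0,0,0]],[0,[0.68,2.4,0],[0,0,0]],[0,[0.68,2.4,0],[0,0,0]],[0,[0.68,2.4,0],[0,0,0]],[0,[0.68,2.4,0],[0,0,0]]])

```text
clock: 9.4
position: [0.5031, -0.1925, 0.2839]
ee_rot: [3.113, -0.424, 0.0]
force: [0.6, -1.4, -3.4]
width: 0.149
gripper_force: 40.0
```

Request:
send_rows(increments=[[0,[0.68,2.4,0],[0,0,0]],[0,[0.68,2.4,0],[0,0,0]],[0,[0.68,2.4,0.2],[0,0,0]],[0,[0.6,2.2,0.4],[0,0,0]],[0,[0.5,1.8,0.5],[0,0,0]]])

```text
clock: 9.9
position: [0.5031, -0.3093, 0.2729]
ee_rot: [3.112, -0.426, 0.001]
force: [-0.7, 0.2, -2.9]
width: 0.15
gripper_force: 40.0
```

Request:
send_rows(increments=[[0,[0.4,1.4,0.6],[0,0,0]],[0,[0.3,1.1,0.6],[0,0,0]],[0,[0.2,0.8,0.6],[0,0,0]],[0,[0.1,0.4,0.4],[0,0,0]],[0,[0,0,0],[0,0,0]]])

```text
clock: 10.4
position: [0.5045, -0.3447, 0.2499]
ee_rot: [-3.113, 0.422, 0.002]
force: [-0.1, -0.3, -2.6]
width: 0.15
gripper_force: 40.0
```

```bash
python3 d.py [.5035,-.35,.2457];  python3 - <<'E'
from h import *
t=arm.get_image("top");s=arm.get_image("side")
cv2.imwrite("pics/f1.png",cv2.resize(np.hstack([t[150:300,330:530],s[30:180,250:450]])[:,:,::-1],(800,300),interpolation=2))
p=arm.camera_params("side");
for n in("top","side"):
  p=arm.camera_params(n);print(n,proj(p,[.5035,-.35,.15]))
E
```

```text
10.4 [ 0.5044739  -0.34472807  0.24987309] tool delta cm [0.05 0.53 0.42] yaw -0.2694718673149799 [-1.4e-03 -4.0e-04 -1.0e+00] 0.15037987829214203 39.98906850814819 [-0.1 -0.3 -2.6] [-0.    0.03  0.02]
top [447.78603011 226.61242255]
side [350.38849787  85.23538558]
```

View pics/f1.png

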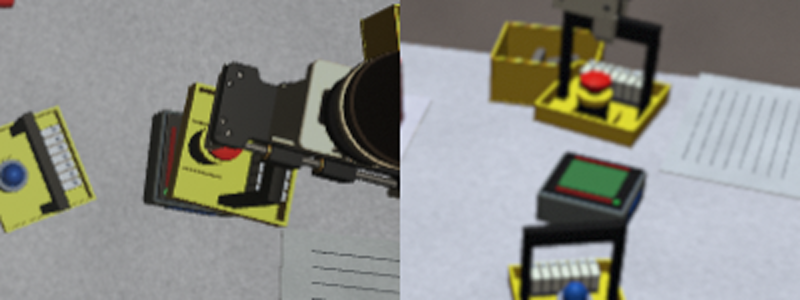

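Carrier hangs level over the reader, with the unit upright. Final small correction and alignment.

Request:
send_rows(increments=[[0,[0,0.2,0.1],[0,0,-0.02]],[0,[0,0.2,0.2],[0,0,-0.03]],[0,[0.1,0.1,0.1],[0,0,-0.03]],[0,[0,0,0],[0,0,-0.02]],[0,[0,0,0],[0,0,0]]])

```text
clock: 11.0
position: [0.5048, -0.3497, 0.2469]
ee_rot: [-3.13, 0.264, -0.0]
force: [-0.0, 0.9, -4.3]
width: 0.152
gripper_force: 40.0
```

Request:
send_rows(increments=[[0,[0,0,0],[0,0,0]],[0,[0,0,0],[0,0,0]],[0,[0,0,0],[0,0,0]],[0,[0,0,0],[0,0,0]],[0,[0,0,0],[0,0,0]]])

```text
clock: 11.5
position: [0.5046, -0.3499, 0.2467]
ee_rot: [3.13, -0.266, 0.0]
force: [0.6, -0.4, -2.2]
width: 0.151
gripper_force: 40.0
```

```bash
python3 d.py [.5035,-.35,.2457];  python3 - <<'E'
from h import *
s=arm.get_image("side");print(np.abs(arm.observe()["dq"]).max())
cv2.imwrite("pics/f2.png",cv2.resize(s[20:170,260:460][:,:,::-1],(800,600),interpolation=2))
E
```

```text
11.5 [ 0.50462097 -0.34985375  0.24674316] tool delta cm [-0.11  0.03  0.1 ] yaw -0.1693651386659994 [ 0.e+00  1.e-04 -1.e+00] 0.15075809351271738 39.989200830459595 [ 0.6 -0.4 -2.2] [ 0.05  0.04 -0.  ]
0.0011898720018050828
```

View pics/f2.png

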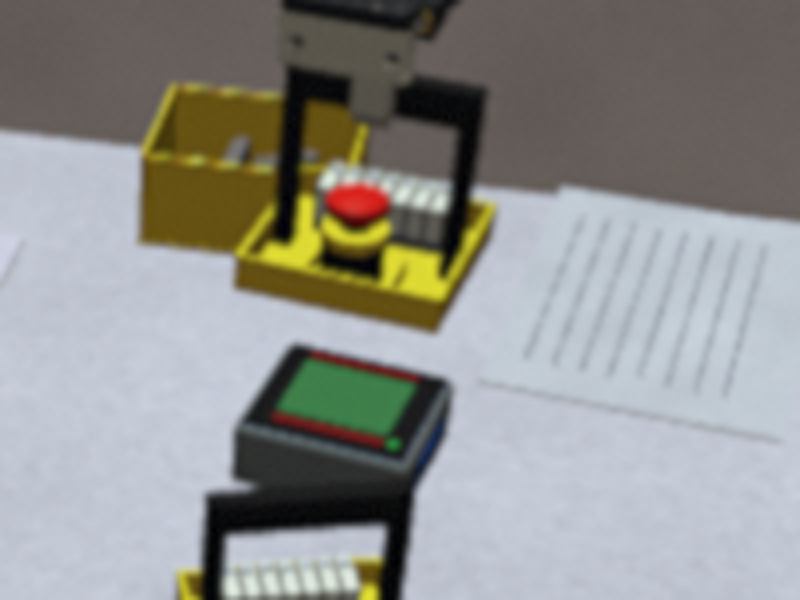

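The carrier is level, still and aligned above the reader, and the red unit is upright at crop (357,215).

```bash
python3 -c "from cell import arm; print(arm.sign_off())"
```

```text
the job is handed in; nothing more can be done
None
```

I handed the job in at 11.5 s with the gripper holding the red emergency-stop carrier level and still over the reader's glass: centred to within a few millimetres, underside about 101 mm above it, the unit upright in it.

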